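# Seat a thread gauge leaf in a lead screw

## Task

Check the pitch of the lead screw clamped in the stand: take the coarse gauge leaf (orange grip), lay it on the stand's flat rest and slide it, teeth first, into the thread near the middle of the screw, feeling gently along the screw for the spot where the teeth drop in instead of forcing them. When every tooth is fully home, with the leaf square to the screw, keep a light push of about 8 N on it for a moment to make sure it sits flat, then let go and leave it lying flat on the rest in the thread. Never press it against the screw harder than 20 N, and leave the fine leaf (blue grip) and the other things alone.

Things in the scene. Friction and masses are not known exactly. Their poses are not given: they have to be found in the camera images.
- coarse_leaf: Coarse gauge leaf: level 5 mm steel plate with an orange square grip block (16 x 16 mm, from 5 to 35 mm above the underside). Origin: underside, below the grip's middle; +x along the leaf to its teeth, z up. Plate x = -22 to +60 mm (tooth tips), 30 mm wide, head 46 mm wide from x = 26 mm on. 4 teeth, 10 mm pitch, 4.6 mm tall, tips 2.2 mm wide: fits the screw. 0.12 kg +- 25 %.
- coarse_leaf_tips (a point): Middle of the coarse leaf's line of tooth tips, between two teeth: 60 mm along the leaf's +x from its origin, 2.5 mm above its underside; axes as the leaf's.
- stand: Inspection stand fixed to the table, a lead screw clamped along its y. Origin: on the table under the middle of the screw's axis; +x from the rest to the screw, z up. Base plate 12 mm high, x = -95 to +25 mm, 210 mm long. Blue clamp blocks at y = +-(79 to 101) mm, x = -22 to +22 mm, 63 mm high.
- rest_top (a point): Middle of the flat rest's top: a level dark steel block in front of the screw, top 40 mm above the table, reaching 34 mm along x and 65 mm along y to either side of this point (x = -90 to -22 mm in the stand's frame). Axes as the stand's.
- screw_holder: The two clamp blocks and the screw in them. Origin: middle of the steel screw's axis (along y) 42.5 mm above the stand's origin; axes as the stand's. Screw 40 mm over the crests, 30 mm at the roots, thread along y = -60 to +60 mm. Tooth tips on a crest stop at x = -20 mm here; fully home they lie at x = -15.4 mm, and at z = 0 with the leaf flat on the rest.
- thread_middle (a point): Same point as the origin of screw_holder. The thread: parallel 30 degree trapezoidal grooves, 10 mm pitch, crest flats 4.4 mm, grooves 5.6 mm wide at the mouth. Where the grooves lie along y is NOT told by this pose: the screw is clamped up to 5 mm off to either side, anew each time. Teeth caught on a flank are pushed along y towards the groove.
- fine_leaf: Fine gauge leaf: level 5 mm steel plate with a blue square grip block (16 x 16 mm, from 5 to 35 mm above the underside). Origin: underside, below the grip's middle; +x along the leaf to its teeth, z up. Plate x = -22 to +60 mm (tooth tips), 30 mm wide, head 48 mm wide from x = 26 mm on. 6 teeth, 7 mm pitch, 3.2 mm tall: does not fit; not to be moved. 0.12 kg +- 25 %.
- masking_roll: Roll of masking tape, 96 mm across, 24 mm high, lying flat; origin at the middle of its underside. Bystander.
- driver_black: Screwdriver with black handle, 169 mm long, 31 mm high, lying along its x; origin at the middle of its underside. Bystander.
- pencil_flat: Red flat carpenter's pencil, 168 mm long, lying along its x; origin at the middle of its underside. Bystander.
- sanding_block: Cork sanding block, 63 x 113 x 34 mm; origin at the middle of its underside. Bystander.
- spring_clamp: Black spring clamp, 51 x 129 x 24 mm; origin at the middle of its underside. Bystander.
Things that resemble listed ones, but are neither listed nor needed, are in the scene too. Leave any green look-alike of the coarse_leaf alone.

How it is judged:
By the outcome, as a careful person would: the job done as asked, in the order asked, and still so for the second after the job is handed in, with the robot touching nothing.
It also fails if it takes over 64 s, if anything falls off the work surface, if the arm or the gripper's body presses on something with over 40 N, if the wrist force passes 120 N, or if a joint passes its speed limit or range.

## Robot

A 6-joint arm with a two-finger parallel gripper is mounted at the origin on a cart in front of the work surface, level with it; the furniture and walls round the work are solid. World frame = base frame: x ahead of the robot, y to its left, z up, the work surface at z = 0. Lengths are in m, angles in rad, forces in N, time in s.
With the tool pointing down it reaches from about 0.3 to 0.775 m from the base axis. Payload 14.6 kg.
Tool frame: the origin (TCP) lies on the centre line of the jaws, within the pads' length; the fingertips stand 25 mm ahead of it and the grasp point (between the pads) lies 6 mm ahead of it; x points along the fingers, y is the direction in which the jaws open and shut, and the axes are right-handed (so a half turn about x gives the same grasp; the last joint's range is limited). The gripper opens to 85 mm and grips with 20 to 120 N. Pads are 22 mm wide; open, the fingers measure 114 mm over their backs; the gripper's body (76 mm by 85 mm) begins 54 mm behind the grasp point. The pads swing forward as they close: fully open they stand 13 mm farther back than shut.
Start: joints at [-1.19, 0.3, 1.521, -0, 1.321, -0.067], TCP at [0.238, -0.496, 0.224] pointing down, gripper open.
Joint ranges: [-3.03, 3.03], [-0.79, 2.21], [0.23, 2.52], [-1.04, 4.18], [0, 3.07], [-2.55, 2.55]. Speed limits (rad/s): [2.22, 2.22, 2.57, 3.14, 3.14, 3.14].

## Interface

Orientations are given as a unit quaternion [w, x, y, z].
In Python, from plant import arm, get_image, recognise, place_of gives the robot as it stands. Calls block until the motion is done:
- arm.reach(position, orientation): joint-space move of the TCP to a pose.
- arm.move_straight(position, velocity=0.15, rot=None, contact_N=None): straight line of the TCP; rot=None keeps the orientation; velocity is the mean speed in m/s. With contact_N (N) it stops when the force on the tool has changed by that much, and returns True; else False.
- arm.move_j(angles): joint-space move.
- arm.move_gripper(opening): finger opening in m; the grip force is fixed at half the most; returns when the fingers have stopped.
- arm.dwell(seconds).
- arm.solve_ik(position, orientation): joint angles nearest the present ones, or None.
- arm.read_state(): the state.
- get_image(name): name is "scene" or "top" or "wrist"; returns a dict with "color" (420x560x3 uint8, red, green, blue), "camera_matrix" (3x3 intrinsics, pixels), "R" (3x3) and "t" (3): a world point X has camera coordinates R X + t. Camera axes: x right, y down, z forward; pixel columns grow to the right and rows downward; lengths in m; the calibration is good to about 2 mm. A picture is of the moment at which its call begins. There is no depth.
A pose or a line that the arm cannot do raises arm.Unreachable and nothing moves.
- arm.hand_in(): hands the job in, once; it reports no verdict.
Trained networks look in a picture, given as the dict that the camera call returned (one of the last four; its "shot" number tells which), for a name from the list of things; names that differ only in an ending like _2 or _b are one class to them, and where a whole thing is asked for, a point or a joint stands for the part that bears it (a point fixed in the world has none). Each returns a list of dicts, best first, with "p" (0 to 1); they miss things now and then, are a little off and sometimes report something else, mostly with a low value. They report only what shows in the picture. A call takes as long as a camera call. They do not tell look-alikes from the thing itself.
- recognise(target, picture): "at" ([column, row] in pixels, amid what is visible of it).
- place_of(target, picture): "at" ([column, row] in pixels: a listed point, or the origin of a listed thing).
The state is a dict: "time_s": time; "joint_pos": joint angles; "dq": joint speeds; "joint_efforts": joint torques, N m; "position": TCP position; "tool_rot": TCP orientation; "force": force on the tool from outside, world axes, zero at the start; "moment": the same for the moment, N m; "gripper_width": finger opening in m.
Only numpy, scipy, OpenCV 4.12 (cv2) and the standard library are available. Lean on these libraries where they do the work, as an engineer would, in place of code of your own. Each camera call takes 0.05 s, during which the arm holds its last target.

## Working session

There is one attempt and no reset: what is moved stays moved. The work goes in short steps, each a Python script; the robot and the scene stay as the last script left them, time stands still between calls to the robot, and variables do not carry over. Pictures are saved under pics/ and viewed, and the job is handed in when it is done.

```bash
ls; mkdir -p pics; cat > h.py <<'E'
import numpy as np, cv2
from plant import arm, get_image, recognise, place_of
def save(p,name,crop=None,scale=1):
    c=p["color"]
    if crop: c=c[crop[1]:crop[3],crop[0]:crop[2]]
    c=cv2.resize(c,None,fx=scale,fy=scale,interpolation=cv2.INTER_CUBIC)
    cv2.imwrite("pics/"+name,c[:,:,::-1])
def onplane(p,px,z):
    K,R,t=[np.array(p[k]) for k in("camera_matrix","R","t")]
    d=R.T@np.linalg.solve(K,[px[0],px[1],1.]); o=-R.T@t
    return o+d*(z-o[2])/d[2]
def proj(p,X):
    K,R,t=[np.array(p[k]) for k in("camera_matrix","R","t")]
    q=K@(R@np.array(X)+t); return q[:2]/q[2]
def tri(obs):
    A=np.zeros((3,3));b=np.zeros(3)
    for p,px in obs:
        K,R,t=[np.array(p[k]) for k in("camera_matrix","R","t")]
        d=R.T@np.linalg.solve(K,[px[0],px[1],1.]);d/=np.linalg.norm(d);o=-R.T@t
        M=np.eye(3)-np.outer(d,d);A+=M;b+=M@o
    return np.linalg.solve(A,b)
E
python3 - <<'E'
from h import *
np.set_printoptions(precision=4,suppress=True)
s=get_image("scene");t=get_image("top")
save(s,"s0.png");save(t,"t0.png")
for n in["coarse_leaf","coarse_leaf_tips","fine_leaf","stand","rest_top","screw_holder"]:
    for nm,p in(("s",s),("t",t)):
        print(n,nm,[(np.round(d["at"],1).tolist(),round(d["p"],2)) for d in place_of(n,p)][:4])
print(arm.read_state())
for p in(s,t): print(-np.array(p["R"]).T@p["t"])
E
```

```text
pics
coarse_leaf s [([263.4, 187.3], 0.65), ([318.5, 237.8], 0.63)]
coarse_leaf t [([277.4, 258.9], 0.65)]
coarse_leaf_tips s [([282.7, 186.1], 0.65), ([296.5, 230.9], 0.56)]
coarse_leaf_tips t [([326.3, 164.1], 0.83), ([282.5, 236.5], 0.79)]
fine_leaf s [([267.0, 286.2], 0.6), ([208.0, 237.4], 0.55)]
fine_leaf t [([202.9, 262.7], 0.96), ([190.2, 179.8], 0.41)]
stand s [([211.5, 245.8], 0.78), ([206.1, 234.6], 0.21)]
stand t [([196.3, 180.8], 0.83), ([281.0, 235.2], 0.66)]
rest_top s [([216.7, 246.6], 0.82)]
rest_top t [([190.1, 200.4], 0.7)]
screw_holder s [([206.4, 235.0], 0.7)]
screw_holder t [([187.1, 180.2], 0.79), ([333.1, 278.3], 0.44)]
{'time_s': 0.7, 'joint_pos': array([-1.1896,  0.2999,  1.521 , -0.    ,  1.3207, -0.0666]), 'dq': array([ 0.0004, -0.    ,  0.0014, -0.0014, -0.0015,  0.001 ]), 'joint_efforts': array([ -0.0003, -54.326 , -36.1942,  -0.0001,   0.0005,   0.    ]), 'position': array([ 0.2381, -0.4958,  0.2236]), 'tool_rot': array([-0.157 , -0.6894, -0.157 ,  0.6895]), 'force': array([0.8534, 0.076 , 0.604 ]), 'moment': array([ 0.0418, -0.0078,  0.0477]), 'gripper_width': 0.08548267949904778}
[-0.1257  0.6922  0.7867]
[ 0.4279 -0.0133  1.1311]
```

View pics/s0.png

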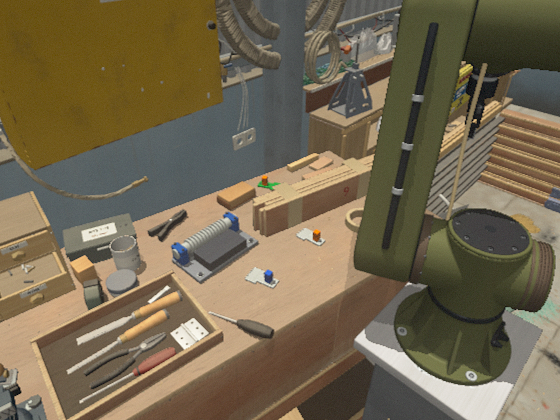

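View pics/t0.png

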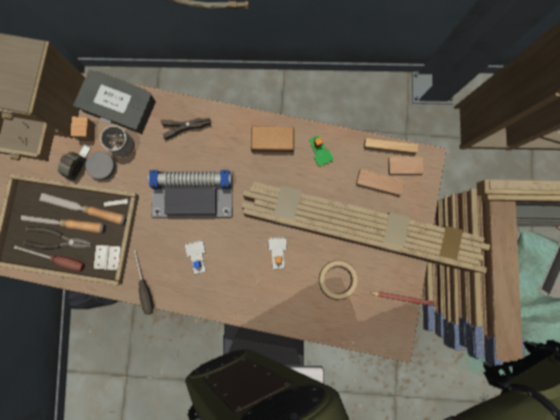

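```bash
python3 - <<'E'
from h import *
np.set_printoptions(precision=4,suppress=True)
s=get_image("scene");t=get_image("top")
c=[cv2.resize(t["color"][210:310,170:350],None,fx=4,fy=4,interpolation=2),]
cv2.imwrite("pics/c0.png",c[0][:,:,::-1])
print("leaf",tri([(s,(318.5,237.8)),(t,(277.4,258.9))]), onplane(t,(277.4,258.9),0))
print("tips",tri([(s,(296.5,230.9)),(t,(282.5,236.5))]), onplane(t,(282.5,236.5),0))
print("rest",tri([(s,(216.7,246.6)),(t,(190.1,200.4))]), onplane(t,(190.1,200.4),.04))
print("scr",tri([(s,(206.4,235)),(t,(187.1,180.2))]), onplane(t,(187.1,180.2),.0425))
print("fine",onplane(t,(202.9,262.7),0))
print("clampL/R tops",onplane(t,(155,179),.063),onplane(t,(225,179),.063))
print("bundle end top tri",tri([(s,(255,205)),(t,(250,187))]))
E
```

```text
leaf [ 0.4192 -0.0411  0.0102] [ 0.4238 -0.0378  0.    ]
tips [ 0.4888 -0.0459 -0.0081] [ 0.4826 -0.0505  0.    ]
rest [0.5725 0.1919 0.0318] [0.5693 0.1884 0.04  ]
scr [0.6184 0.1947 0.0486] [0.6211 0.1974 0.0425]
fine [0.4111 0.1566 0.    ]
clampL/R tops [0.6192 0.2742 0.063 ] [0.6221 0.0982 0.063 ]
bundle end top tri [0.598  0.032  0.0744]
```

View pics/c0.png

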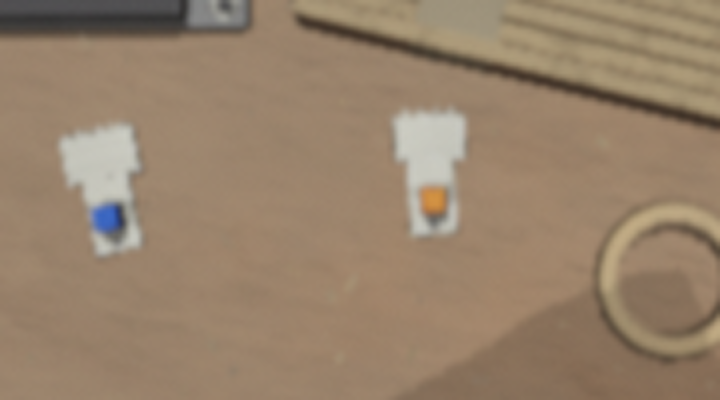

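```bash
cat >> h.py <<'E'
from scipy.spatial.transform import Rotation as Ro
def down(yaw,flip=False):
    # tool x down, tool y = world y rotated by yaw
    s=-1 if flip else 1
    c,n=np.cos(yaw),np.sin(yaw)
    X=np.array([0,0,-1.]);Y=s*np.array([-n,c,0]);Z=np.cross(X,Y)
    q=Ro.from_matrix(np.c_[X,Y,Z]).as_quat()
    return np.array([q[3],q[0],q[1],q[2]])
E
python3 - <<'E'
from h import *
np.set_printoptions(precision=4,suppress=True)
for f in(0,1):
    for P in([.42,-.04,.25],[.42,-.04,.03],[.545,.195,.07],[.545,.195,.2]):
        print(f,P,arm.solve_ik(P,down(0,f)))
w=get_image("wrist"); print(-np.array(w["R"]).T@w["t"], np.array(w["R"]),w["camera_matrix"]); save(w,"w0.png")
E
```

```text
0 [0.42, -0.04, 0.25] [-0.1818 -0.0135  1.8167 -0.      1.3384 -1.7526]
0 [0.42, -0.04, 0.03] [-0.1818  0.3104  2.0364 -0.      0.7948 -1.7526]
0 [0.545, 0.195, 0.07] [ 0.2803  0.5302  1.5792 -0.      1.0322 -1.2905]
0 [0.545, 0.195, 0.2] [ 0.2803  0.3831  1.4657 -0.      1.2928 -1.2905]
1 [0.42, -0.04, 0.25] [-0.1818 -0.0135  1.8167 -0.      1.3384  1.389 ]
1 [0.42, -0.04, 0.03] [-0.1818  0.3104  2.0364 -0.      0.7948  1.389 ]
1 [0.545, 0.195, 0.07] [ 0.2803  0.5302  1.5792 -0.      1.0322  1.8511]
1 [0.545, 0.195, 0.2] [ 0.2803  0.3831  1.4657 -0.      1.2928  1.8511]
[ 0.3133 -0.4606  0.3749] [[ 0.4328 -0.9015  0.    ]
 [-0.853  -0.4095  0.3237]
 [-0.2918 -0.1401 -0.9462]] [[329.5236   0.     278.0359]
 [  0.     329.5236 207.9923]
 [  0.       0.       1.    ]]
```

```bash
python3 - <<'E'
from h import *
np.set_printoptions(precision=4,suppress=True)
import json,pickle
arm.reach([.40,0.02,.25],down(0,True))
w=get_image("wrist"); save(w,"w1.png"); L=[w]
for n in["coarse_leaf","coarse_leaf_tips","rest_top","screw_holder"]:
    print(n,[(np.round(d["at"],1).tolist(),round(d["p"],2)) for d in place_of(n,w)][:4])
arm.reach([.40,-.07,.2],down(0,True))
w2=get_image("wrist"); save(w2,"w2.png"); L.append(w2)
for n in["coarse_leaf","coarse_leaf_tips"]:
    print(n,[(np.round(d["at"],1).tolist(),round(d["p"],2)) for d in place_of(n,w2)][:4])
pickle.dump(L,open("L.pkl","wb"))
print(arm.read_state()["time_s"])
E
```

```text
coarse_leaf [([326.7, 144.8], 0.89)]
coarse_leaf_tips [([326.9, 97.0], 0.84)]
rest_top [([100.7, 2.9], 0.75)]
screw_holder []
coarse_leaf [([247.3, 153.1], 0.63)]
coarse_leaf_tips [([243.4, 94.9], 0.56), ([250.2, 158.0], 0.18)]
3.6917
```

View pics/w1.png

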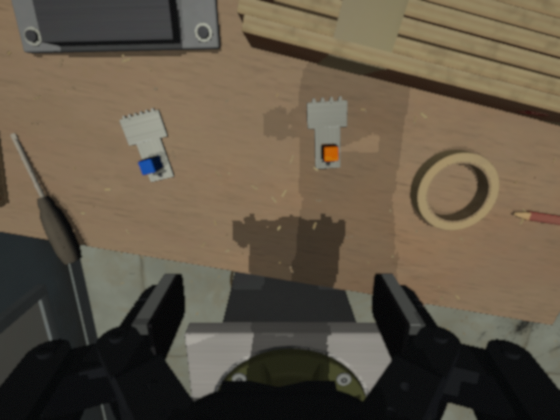

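View pics/w2.png

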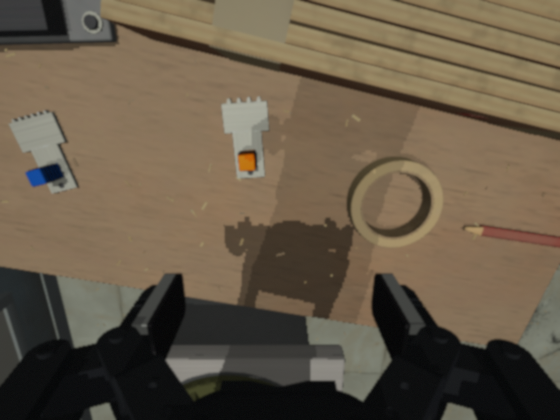

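```bash
python3 - <<'E'
from h import *
import pickle
np.set_printoptions(precision=4,suppress=True)
L=pickle.load(open("L.pkl","rb"))
save(L[1],"w2c.png",(205,80,305,200),5)
cs=[]
for p in L:
    hsv=cv2.cvtColor(p["color"],cv2.COLOR_RGB2HSV)
    m=((hsv[...,0]<18)&(hsv[...,1]>180)&(hsv[...,2]>120)).astype(np.uint8)
    n,l,st,c=cv2.connectedComponentsWithStats(m)
    i=1+st[1:,4].argmax(); print(st[i],c[i]); cs.append((p,c[i]))
    # leaf plate mask: grey low saturation near
    x0,y0=c[i]; mm=np.zeros(m.shape,np.uint8); 
    g=((hsv[...,1]<40)&(hsv[...,2]>110)).astype(np.uint8)
    a=int(y0)-75; mm[a:int(y0)+35,int(x0)-40:int(x0)+40]=1
    g=g*mm|(l==i).astype(np.uint8)
    n2,l2,st2,c2=cv2.connectedComponentsWithStats(g); j=1+st2[1:,4].argmax()
    print("plate",st2[j])
    ys,xs=np.nonzero(l2==j); W=np.array([onplane(p,(x,y),.005)[:2] for x,y in zip(xs,ys)])
    r=cv2.minAreaRect(W.astype(np.float32)*1000); print(r)
    for lo,hi in((0,.3),(.3,.7),(.7,1)): pass
    # axis: fit row centre line
    rows=[(W[ys==r_][:,0].mean(),W[ys==r_][:,1].min(),W[ys==r_][:,1].max()) for r_ in range(ys.min(),ys.max()+1)]
    for q in rows[::3]: print(np.round(q,4), round((q[1]+q[2])/2,4), round(q[2]-q[1],4))
print("block mid",tri(cs))
for p in L: print(onplane(p,cs[L.index(p)][1] if 0 else [c for q,c in cs if q is p][0],.033))
print("origin tri",tri([(L[0],(326.7,144.8)),(L[1],(247.3,153.1))]),"tips",tri([(L[0],(326.9,97)),(L[1],(243.4,94.9))]))
E
```

```text
[324 147  14  15 193] [330.3523 153.5596]
plate [ 307   97   40   72 1683]
((440.3987121582031, -38.816253662109375), (80.92784881591797, 45.36037826538086), 3.784186363220215)
[ 0.4815 -0.052  -0.0508] -0.0514 0.0011
[ 0.4783 -0.0556 -0.0202] -0.0379 0.0354
[ 0.475  -0.0593 -0.0157] -0.0375 0.0435
[ 0.4717 -0.0595 -0.0147] -0.0371 0.0448
[ 0.4684 -0.0597 -0.0147] -0.0372 0.0449
[ 0.4651 -0.0599 -0.0148] -0.0374 0.0451
[ 0.4618 -0.0601 -0.0149] -0.0375 0.0452
[ 0.4584 -0.0604 -0.015 ] -0.0377 0.0453
[ 0.455  -0.0606 -0.0151] -0.0378 0.0455
[ 0.4516 -0.0608 -0.0164] -0.0386 0.0444
[ 0.4482 -0.0528 -0.0165] -0.0347 0.0363
[ 0.4448 -0.053  -0.0248] -0.0389 0.0282
[ 0.4413 -0.0532 -0.0249] -0.0391 0.0283
[ 0.4378 -0.0534 -0.0251] -0.0392 0.0284
[ 0.4343 -0.0536 -0.0252] -0.0394 0.0285
[ 0.4308 -0.0539 -0.0253] -0.0396 0.0285
[ 0.4273 -0.0541 -0.0254] -0.0397 0.0286
[ 0.4237 -0.0303 -0.0256] -0.028 0.0048
[ 0.4201 -0.0305 -0.0257] -0.0281 0.0048
[ 0.4165 -0.0306 -0.0258] -0.0282 0.0048
[ 0.4129 -0.0308 -0.0272] -0.029 0.0036
[ 0.4093 -0.0321 -0.0273] -0.0297 0.0048
[ 0.4056 -0.0553 -0.027
[... 792 characters left out ...]
0.0393 0.0289
[ 0.4403 -0.0537 -0.0247] -0.0392 0.029
[ 0.4373 -0.0536 -0.0245] -0.0391 0.0291
[ 0.4342 -0.0536 -0.0254] -0.0395 0.0281
[ 0.4311 -0.0546 -0.0253] -0.0399 0.0293
[ 0.4279 -0.0545 -0.0252] -0.0398 0.0294
[ 0.4248 -0.0545 -0.0261] -0.0403 0.0284
[ 0.4216 -0.0544 -0.0259] -0.0402 0.0285
[ 0.4184 -0.0554 -0.0268] -0.0411 0.0286
[ 0.4152 -0.0554 -0.0267] -0.041 0.0287
[ 0.412  -0.0553 -0.0266] -0.0409 0.0287
[ 0.4087 -0.0552 -0.0275] -0.0414 0.0278
[ 0.4055 -0.0563 -0.0273] -0.0418 0.0289
[ 0.4022 -0.0551 -0.0272] -0.0412 0.0279
block mid [ 0.4211 -0.0405  0.0288]
[ 0.4218 -0.0398  0.033 ]
[ 0.422  -0.0409  0.033 ]
origin tri [ 0.427  -0.0392  0.0072] tips [ 0.4826 -0.037   0.0054]
```

View pics/w2c.png

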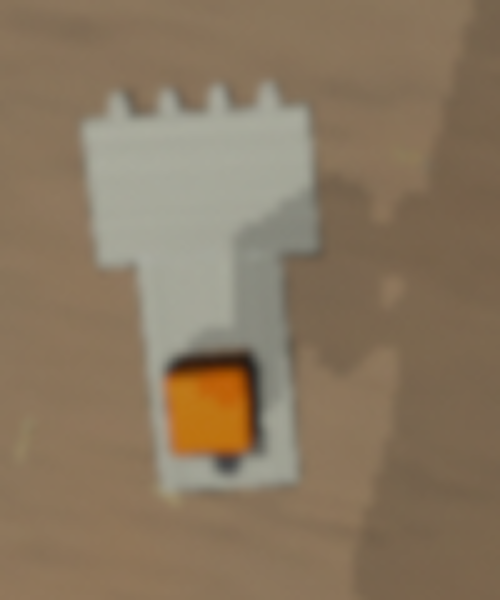

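```bash
python3 - <<'E'
from h import *
import pickle
np.set_printoptions(precision=4,suppress=True)
q=down(.07,True)
arm.reach([.4216,-.0406,.10],q)
arm.move_straight([.4216,-.0406,.035],.08,contact_N=8)
print(arm.read_state()["position"])
arm.move_gripper(0.0)
s=arm.read_state();print(s["gripper_width"],s["force"],s["time_s"])
arm.move_straight([.4216,-.0406,.15],.15)
s=arm.read_state();print(s["gripper_width"],s["force"],s["time_s"])
arm.reach([.50,.19,.22],down(.0165,True))
w=get_image("wrist"); save(w,"w3.png"); 
s=arm.read_state();print(s["position"],s["gripper_width"],s["force"],s["time_s"])
pickle.dump((w,s),open("W3.pkl","wb"))
for n in["coarse_leaf","coarse_leaf_tips","rest_top","screw_holder"]:
    print(n,[(np.round(d["at"],1).tolist(),round(d["p"],2)) for d in place_of(n,w)][:4])
E
```

```text
[ 0.4219 -0.0407  0.0354]
0.0002009849483873381 [ 0.2741 -0.0537 -1.0335] 5.925
0.0004572297429862023 [ 0.4915  0.5279 -0.0188] 6.8417
[0.4999 0.1887 0.2194] 7.413706476531236e-05 [-0.1036  0.1106 -0.5149] 7.8833
coarse_leaf [([464.2, 235.7], 0.91)]
coarse_leaf_tips [([472.3, 190.5], 0.72)]
rest_top [([279.7, 110.5], 0.56)]
screw_holder [([279.8, 44.4], 0.6), ([462.5, 235.5], 0.56)]
```

View pics/w3.png

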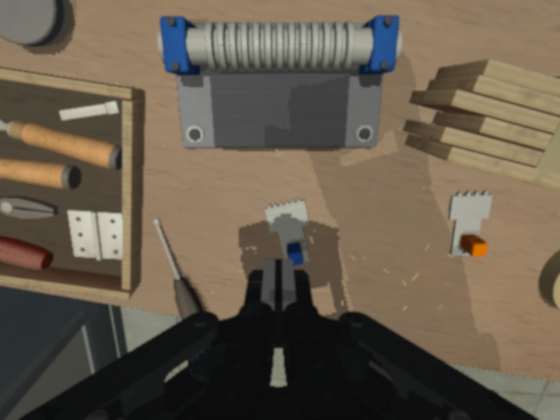

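```bash
python3 - <<'E'
from h import *
import pickle
np.set_printoptions(precision=4,suppress=True)
w,s=pickle.load(open("W3.pkl","rb"))
P=s["position"]; print("tip proj",proj(w,P+[0,0,-.025]),proj(w,P), "cam",-np.array(w["R"]).T@w["t"],"rot",s["tool_rot"],s["joint_pos"])
hsv=cv2.cvtColor(w["color"],cv2.COLOR_RGB2HSV)
m=((hsv[...,0]<18)&(hsv[...,1]>180)&(hsv[...,2]>120)).astype(np.uint8); m[:,:420]=0
n,l,st,c=cv2.connectedComponentsWithStats(m);i=1+st[1:,4].argmax();print(st[i],c[i],onplane(w,c[i],.033))
print("origin",onplane(w,(464.2,235.7),0),"tips",onplane(w,(472.3,190.5),0.0025))
save(w,"w3c.png",(430,170,510,280),6)
save(w,"w3d.png",(230,180,340,400),3)
E
```

```text
tip proj [276.847  244.9321] [276.6807 265.8185] cam [0.5833 0.1893 0.3704] rot [-0.0056 -0.7067 -0.0052  0.7075] [ 0.2925  0.2691  1.5705 -0.0002  1.3032  1.848 ]
[472 242  16  14 180] [479.1722 249.0389] [ 0.4219 -0.0408  0.033 ]
origin [ 0.4238 -0.0411  0.    ] tips [ 0.4819 -0.0375  0.0025]
```

View pics/w3c.png

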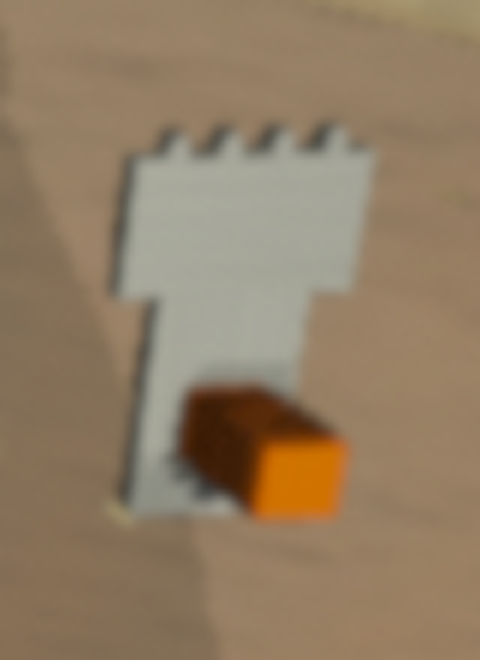

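View pics/w3d.png

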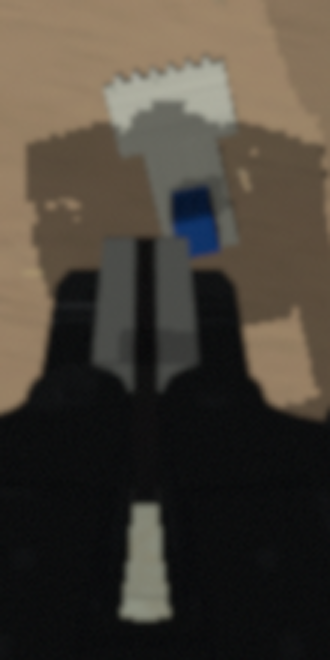

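```bash
python3 - <<'E'
from h import *
import pickle
w,s=pickle.load(open("W3.pkl","rb"))
P=s["position"]
for dx in(-.011,0,.011):
  for h in(-.02,0,.02,.03): print(dx,h,proj(w,P+[dx,0,-h]).round(1))
arm.move_gripper(.03)
s=arm.read_state();print(s["gripper_width"],s["position"])
w=get_image("wrist");save(w,"w4.png",(180,180,380,400),3)
t=get_image("scene");save(t,"s4.png",(180,80,460,300),2.7)
E
```

```text
-0.011 -0.02 [276.2 307.6]
-0.011 0 [276.4 284.4]
-0.011 0.02 [276.5 265.7]
-0.011 0.03 [276.6 257.7]
0 -0.02 [276.5 287.2]
0 0 [276.7 265.8]
0 0.02 [276.8 248.7]
0 0.03 [276.9 241.4]
0.011 -0.02 [276.9 265.9]
0.011 0 [277.  246.5]
0.011 0.02 [277.1 231. ]
0.011 0.03 [277.2 224.4]
0.030097361284954067 [0.4999882  0.18998402 0.22000152]
```

View pics/w4.png

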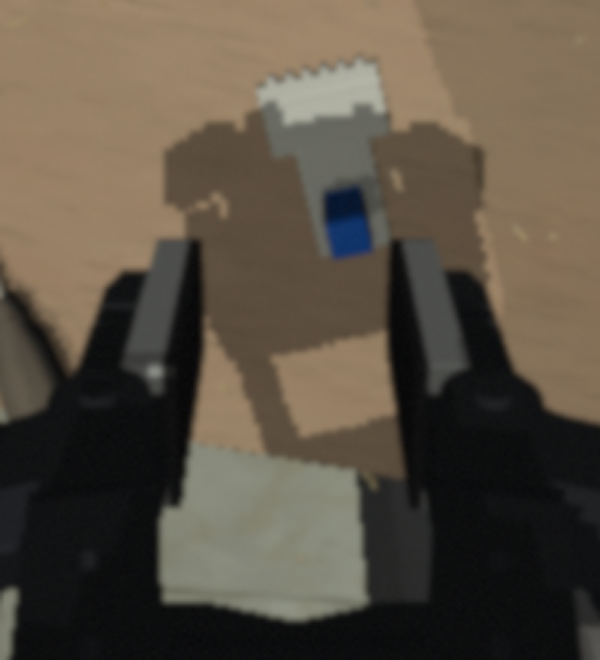

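View pics/s4.png

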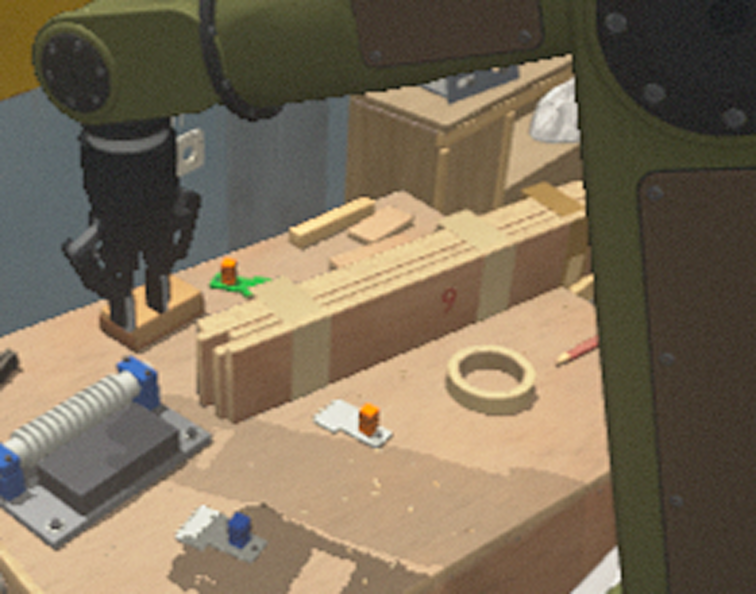

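```bash
python3 - <<'E'
from h import *
w=get_image("wrist");s=get_image("scene");t=get_image("top")
save(s,"s5.png",(200,130,270,220),7)
for h in(-.01,0,.01,.02,.025): print(h,[proj(s,[.5,.19+d,.22-h]).round(1) for d in(-.015,.015)])
st=arm.read_state();print(st["position"],st["time_s"],st["joint_pos"])
print("tri",tri([(w,(278.5,259.5)),(s,(233.3,196.7))]))
E
```

```text
-0.01 [array([236.4, 194.2]), array([226.6, 199.5])]
0 [array([236.6, 197.6]), array([226.9, 203. ])]
0.01 [array([236.8, 201.1]), array([227.2, 206.5])]
0.02 [array([237.1, 204.5]), array([227.5, 210. ])]
0.025 [array([237.2, 206.2]), array([227.6, 211.7])]
[0.49999038 0.19000964 0.21998542] 8.7333 [ 2.94697283e-01  2.69213676e-01  1.56885910e+00 -1.62591077e-05
  1.30356274e+00  1.84897219e+00]
tri [0.50397153 0.18582664 0.22463741]
```

View pics/s5.png

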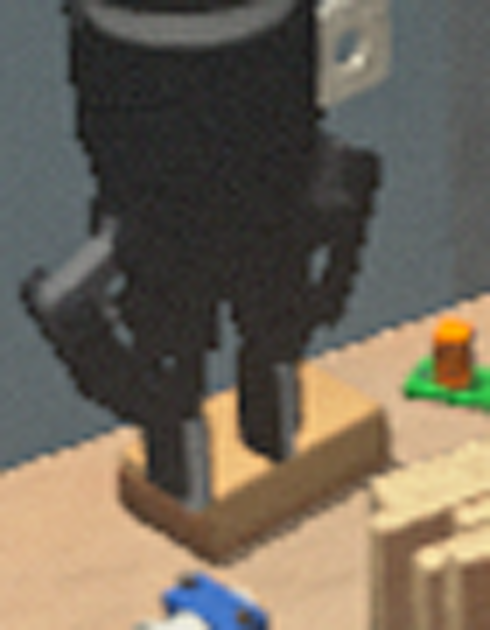

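```bash
python3 - <<'E'
from h import *
arm.move_gripper(.016)
q=down(.07,True)
arm.reach([.41,.05,.06],q)
print(arm.move_straight([.41,.05,.018],.06,contact_N=4), arm.read_state()["position"])
print(arm.move_straight([.41,.05,-.012],.02,contact_N=4))
s=arm.read_state();print(s["position"],s["force"],s["time_s"])
arm.move_straight([.41,.05,.06],.12)
E
```

```text
False [0.41017712 0.04998769 0.01817623]
True
[ 0.40999062  0.04999241 -0.00742736] [-0.52868663 -0.42450702  5.89422429] 11.9417
```

```bash
python3 - <<'E'
from h import *
import pickle
np.set_printoptions(precision=4,suppress=True)
q=down(.07,True)
arm.move_gripper(.05)
arm.reach([.4216,-.0406,.05],q)
print(arm.move_straight([.4216,-.0406,.003],.06,contact_N=6))
print(arm.read_state()["position"])
arm.move_gripper(0.0)
s=arm.read_state();print(s["gripper_width"],s["force"],s["time_s"])
if s["gripper_width"]>.012:
    arm.move_straight([.4216,-.0406,.12],.15)
    s=arm.read_state();print(s["gripper_width"],s["force"],s["time_s"])
    arm.reach([.48,.19,.18],down(.0165,True))
    w=get_image("wrist"); save(w,"w6.png",scale=1.4); 
    s=arm.read_state();print(s["position"],s["gripper_width"],s["force"],s["time_s"])
    pickle.dump((w,s),open("W6.pkl","wb"))
    for n in["coarse_leaf","coarse_leaf_tips","rest_top","screw_holder"]:
        print(n,[(np.round(d["at"],1).tolist(),round(d["p"],2)) for d in place_of(n,w)][:4])
E
```

```text
False
[ 0.4218 -0.0407  0.0032]
0.01451997760281381 [-0.4546 -0.092   6.0829] 14.8833
0.01480670719542878 [ 0.7085 -0.0858 -1.5661] 15.8167
[0.4799 0.1887 0.1794] 0.015138215176075456 [ 0.4994 -0.8478 -0.2561] 16.8333
coarse_leaf [([278.8, 263.8], 0.91)]
coarse_leaf_tips [([277.2, 147.7], 0.78)]
rest_top [([278.5, 87.3], 0.92)]
screw_holder [([280.2, 11.2], 0.66)]
```

View pics/w6.png

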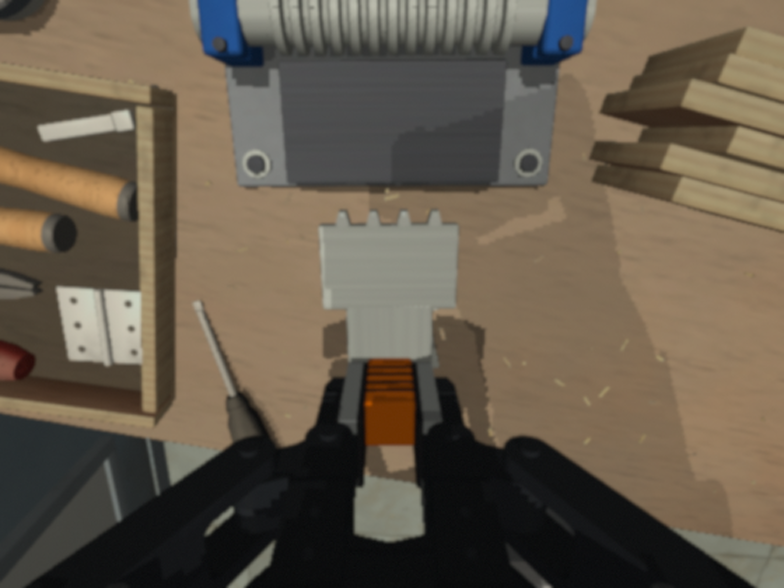

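```bash
python3 - <<'E'
from h import *
import pickle
np.set_printoptions(precision=4,suppress=True)
w3,s3=pickle.load(open("W3.pkl","rb"));w6,s6=pickle.load(open("W6.pkl","rb"))
print("rest",tri([(w3,(279.7,110.5)),(w6,(278.5,87.3))]),onplane(w3,(279.7,110.5),.04),onplane(w6,(278.5,87.3),.04))
print("scr",tri([(w3,(279.8,44.4)),(w6,(280.2,11.2))]),onplane(w3,(279.8,44.4),.0425),onplane(w6,(280.2,11.2),.0425))
print("tips in hand rel tcp",onplane(w6,(277.2,147.7),s6["position"][2]-.0007)-s6["position"])
save(w3,"w3s.png",(150,0,410,160),3)
save(w6,"w6s.png",(150,0,410,240),3)
E
```

```text
rest [0.5691 0.1883 0.0437] [0.569  0.1875 0.04  ] [0.5692 0.1891 0.04  ]
scr [0.6298 0.1885 0.0143] [0.6262 0.1884 0.0425] [0.6239 0.1887 0.0425]
tips in hand rel tcp [ 0.0605  0.0007 -0.0007]
```

View pics/w3s.png

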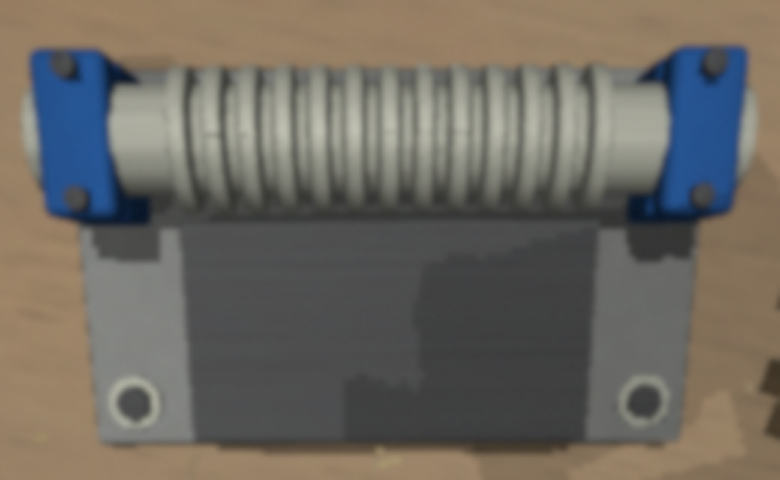

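View pics/w6s.png

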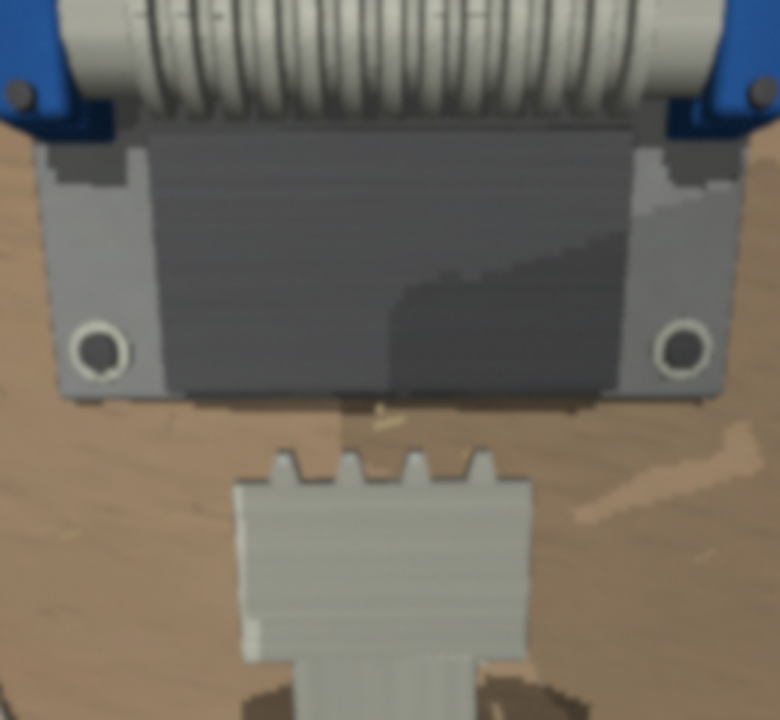

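```bash
python3 - <<'E'
from h import *
import pickle
np.set_printoptions(precision=4,suppress=True)
w3,s3=pickle.load(open("W3.pkl","rb"));w6,s6=pickle.load(open("W6.pkl","rb"))
def P(w,x,y,z): return onplane(w,(150+x/3-.33,y/3-.33),z)
def yaw(s):
    q=s["tool_rot"]; Y=Ro.from_quat([q[1],q[2],q[3],q[0]]).as_matrix(); return Y
for w,s,nm,R,B in((w3,s3,"w3",[(187,225),(592,225),(194,441),(586,441)],[(98,443),(680,443)]),(w6,s6,"w6",[(148,128),(632,128),(166,392),(617,392)],[(62,398),(722,398)])):
    print(nm,"toolY,Z",yaw(s)[:,1],yaw(s)[:,2],"camx",np.array(w["R"])[0])
    p=[P(w,*r,.04) for r in R]; print("rest corners",*p,"mean",np.mean(p,0))
    b=[P(w,*r,.012) for r in B]; d=b[0]-b[1]; print("base",*b,"len",np.linalg.norm(d),"yaw",np.arctan2(-d[0],d[1]),"mid",np.mean(b,0))
c=[(283,452),(349,452),(415,452),(482,452)]
for x,y in c: print("tip",P(w6,x,y,s6["position"][2]+.0018)-s6["position"])
# crest y along the front silhouette
for x in(250,285,320,355,390,425,460,493,530): print(P(w3,x,205,.048)[:2])
# blocks
print("blocks", P(w3,33,60,.063),P(w3,747,55,.063),P(w3,48,213,.063),P(w3,733,213,.063))
E
```

```text
w3 toolY,Z [ 0.0153 -0.9999  0.0005] [-0.9999 -0.0153  0.0011] camx [ 0.0159 -0.9999 -0.    ]
rest corners [0.6    0.2511 0.04  ] [0.602  0.1254 0.04  ] [0.5334 0.252  0.04  ] [0.5355 0.1218 0.04  ] mean [0.5677 0.1876 0.04  ]
base [0.5279 0.292  0.012 ] [0.5312 0.0822 0.012 ] len 0.20986694231785427 yaw 0.01590290637086013 mid [0.5296 0.1871 0.012 ]
w6 toolY,Z [ 0.0154 -0.9999  0.0005] [-0.9999 -0.0154  0.0011] camx [ 0.016  -0.9999  0.    ]
rest corners [0.6017 0.2528 0.04  ] [0.6037 0.1246 0.04  ] [0.5333 0.2519 0.04  ] [0.5354 0.1223 0.04  ] mean [0.5685 0.1879 0.04  ]
base [0.528  0.2908 0.012 ] [0.5314 0.0825 0.012 ] len 0.20836203497614342 yaw 0.015999561588798887 mid [0.5297 0.1866 0.012 ]
tip [0.0594 0.0156 0.0018]
tip [0.0596 0.0057 0.0018]
tip [ 0.0598 -0.0042  0.0018]
tip [ 0.0599 -0.0143  0.0018]
[0.6055 0.2304]
[0.6057 0.2198]
[0.6059 0.2093]
[0.606  0.1988]
[0.6062 0.1882]
[0.6064 0.1777]
[0.6065 0.1672]
[0.6067 0.1572]
[0.6069 0.1461]
blocks [0.6403 0.287  0.063 ] [0.6447 0.091  0.063 ] [0.6014 0.2866 0.063 ] [0.6046 0.0896 0.063 ]
```

```bash
python3 - <<'E'
from h import *
import pickle
np.set_printoptions(precision=4,suppress=True)
q=down(.016,True)
arm.reach([.530,.1872,.07],q)
arm.dwell(.2); s=arm.read_state(); print(s["force"],s["position"],s["time_s"])
w0=get_image("wrist")
print(arm.move_straight([.530,.1872,.036],.025,contact_N=3))
s=arm.read_state(); print(s["force"],s["position"],s["time_s"])
z=s["position"][2]
w=get_image("wrist"); save(w,"w7.png",(150,0,410,240),3)
pickle.dump((w,s),open("W7.pkl","wb"))
E
```

```text
[-0.1736  0.4877 -0.8572] [0.5305 0.1876 0.0721] 17.7833
True
[-1.1444 -0.462   5.7477] [0.5299 0.1872 0.0435] 18.8167
```

View pics/w7.png

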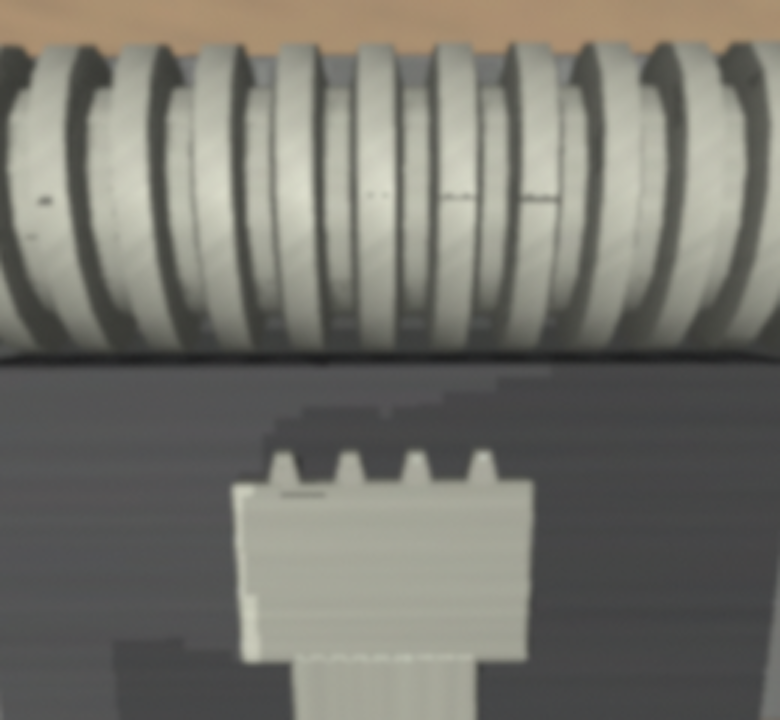

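```bash
python3 - <<'E'
from h import *
np.set_printoptions(precision=4,suppress=True)
def st(l=""):
    s=arm.read_state(); print(l,s["position"],s["force"],s["moment"],round(s["time_s"],2),round(s["gripper_width"],4)); return s
arm.move_straight([.530,.1879,.0437],.02); st("lift")
print(arm.move_straight([.541,.1881,.0437],.03,contact_N=5)); s=st("near")
print(arm.move_straight([.553,.1883,.0437],.008,contact_N=4)); s=st("touch")
arm.dwell(.2);st()
E
```

```text
lift [0.53   0.188  0.0435] [ 0.4178  0.3145 -0.6152] [ 0.1086 -0.0548  0.0279] 19.12 0.0149
False
near [0.5411 0.188  0.0436] [-0.0216 -0.8334 -0.0568] [-0.0296 -0.0755  0.012 ] 19.63 0.0147
True
touch [0.5488 0.1882 0.0435] [-0.8117  0.1165  5.2332] [ 0.051   0.0939 -0.0407] 20.62 0.0145
 [0.5488 0.1882 0.0435] [-0.9449 -0.291   5.7155] [ 0.0679  0.0567 -0.0416] 20.82 0.0146
```

```bash
python3 - <<'E'
from h import *
np.set_printoptions(precision=4,suppress=True)
def st(l=""):
    s=arm.read_state(); print(l,s["position"],s["force"],s["moment"],round(s["time_s"],2),round(s["gripper_width"],4)); return s
x=arm.read_state()["position"][0]
arm.move_straight([.5488,.1882,.0440],.01); st("up")
print(arm.move_straight([.553,.1883,.0440],.005,contact_N=4)); s=st("touch")
arm.dwell(.15);st()
w=get_image("wrist"); save(w,"w8.png",(170,30,390,220),3.5)
E
```

```text
up [0.5487 0.1881 0.0438] [-0.1148  1.2933 -1.2696] [0.008  0.0104 0.0407] 21.08 0.015
True
touch [0.5487 0.1882 0.0435] [-1.9199 -0.971   4.589 ] [ 0.081  -0.0665  0.0021] 21.41 0.0149
 [0.5487 0.1881 0.0435] [-1.0273  0.0137  4.9783] [ 0.137  -0.0637 -0.0037] 21.56 0.0149
```

View pics/w8.png

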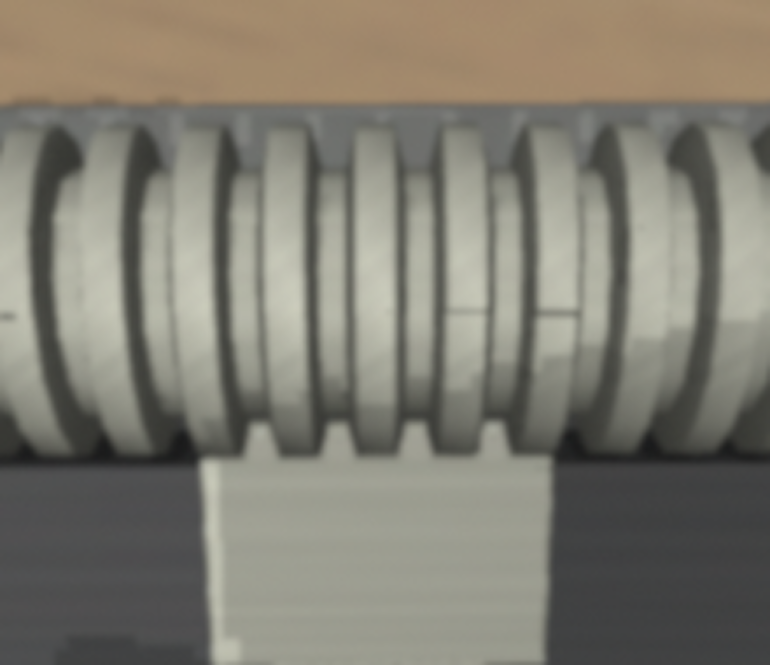

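```bash
python3 - <<'E'
from h import *
np.set_printoptions(precision=4,suppress=True)
def st(l=""):
    s=arm.read_state(); print(l,s["position"],s["force"],s["moment"],round(s["time_s"],2)); return s
x=.5487
for i in range(14):
    x+=.0003
    arm.move_straight([x,.1882,.0440],.01); arm.dwell(.06)
    s=st(round(x,4))
    if s["force"][0]<-5: break
E
```

```text
0.549 [0.5488 0.1881 0.0438] [-2.62   -0.1531  1.4817] [0.0065 0.2465 0.0043] 21.93
0.5493 [0.5489 0.1881 0.0438] [-6.1527 -0.1114  2.7679] [-0.039   0.7559 -0.0109] 22.23
```

```bash
python3 - <<'E'
from h import *
np.set_printoptions(precision=4,suppress=True)
def st(l=""):
    s=arm.read_state(); print(l,s["position"],s["force"],s["moment"],round(s["time_s"],2)); return s
x=.54942
for i in range(4):
    arm.move_straight([x,.1882,.04390],.01); arm.dwell(.15)
    f=[arm.read_state()["force"][0]]
    for k in range(3): arm.dwell(.03); f.append(arm.read_state()["force"][0])
    st(round(x,5)); m=-np.mean(f); print(m)
    if 7.5<m<8.7: break
    x+=np.clip((8-m)/12.,-.3,.3)*1e-3
for k in range(5): arm.dwell(.2); st("hold")
w=get_image("wrist"); save(w,"w9.png",(170,30,390,220),3.5)
E
```

```text
0.54942 [0.5489 0.1882 0.0438] [-6.8067 -0.5996  3.6406] [-0.0415  0.9319 -0.0154] 22.73
6.39082908980995
0.54955 [0.5489 0.1882 0.0438] [-8.1127 -0.2361  5.517 ] [-0.0223  1.0797 -0.0242] 23.23
7.854630896935573
hold [0.5489 0.1882 0.0438] [-7.3883  0.196   4.8872] [-0.055   1.0921 -0.0385] 23.43
hold [0.5489 0.1882 0.0438] [-8.1915 -0.9704  4.2264] [-0.0749  1.1008  0.0118] 23.63
hold [0.5489 0.1882 0.0438] [-7.156  -0.6187  4.3106] [-0.0367  1.1631 -0.0424] 23.83
hold [0.5489 0.1882 0.0438] [-7.4028 -0.3406  4.1309] [-0.06    1.0836 -0.0526] 24.03
hold [0.5489 0.1882 0.0438] [-7.2667 -0.5481  4.0486] [-0.0398  1.0568  0.0041] 24.23
```

View pics/w9.png

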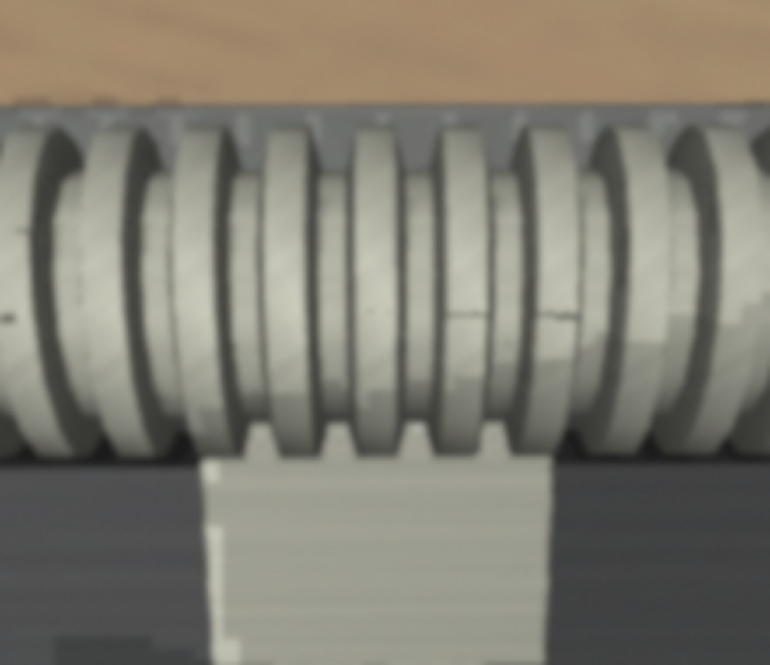

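```bash
python3 - <<'E'
from h import *
np.set_printoptions(precision=4,suppress=True)
def st(l=""):
    s=arm.read_state(); print(l,s["position"],s["force"],round(s["gripper_width"],4),round(s["time_s"],2)); return s
arm.move_straight([.5491,.1882,.0438],.01); arm.dwell(.1); st("ease")
arm.move_gripper(.045); st("open")
arm.move_straight([.5491,.1882,.11],.08); st("up")
w=get_image("wrist"); save(w,"w10.png",scale=1.4)
arm.move_straight([.52,.1882,.2],.15)
w2=get_image("wrist"); save(w2,"w11.png",(130,0,430,230),2.6)
sc=get_image("scene"); save(sc,"s11.png",(150,180,350,300),4)
for n in["coarse_leaf","coarse_leaf_tips"]:
    a=[d["at"] for d in place_of(n,w)][:1];b=[d["at"] for d in place_of(n,w2)][:1]; print(n,a,b,tri([(w,a[0]),(w2,b[0])]) if a and b else "")
E
```

```text
ease [0.5488 0.1882 0.0437] [-5.3656 -0.4931  3.5636] 0.0146 24.63
open [0.5492 0.1882 0.0438] [0.1654 0.5532 0.3819] 0.045 25.03
up [0.5488 0.1881 0.1094] [-0.0208 -0.0592  0.0399] 0.0448 26.01
coarse_leaf [[279.0, 216.8]] [[278.2, 156.9]] [0.5443 0.1867 0.0264]
coarse_leaf_tips [[278.7, 131.9]] [[277.6, 85.8]] [0.6097 0.1881 0.0469]
```

View pics/w10.png

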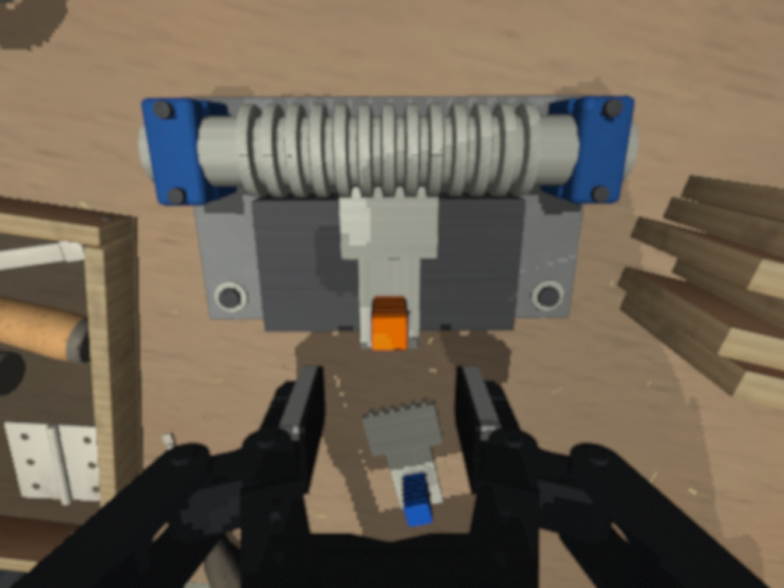

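View pics/w11.png

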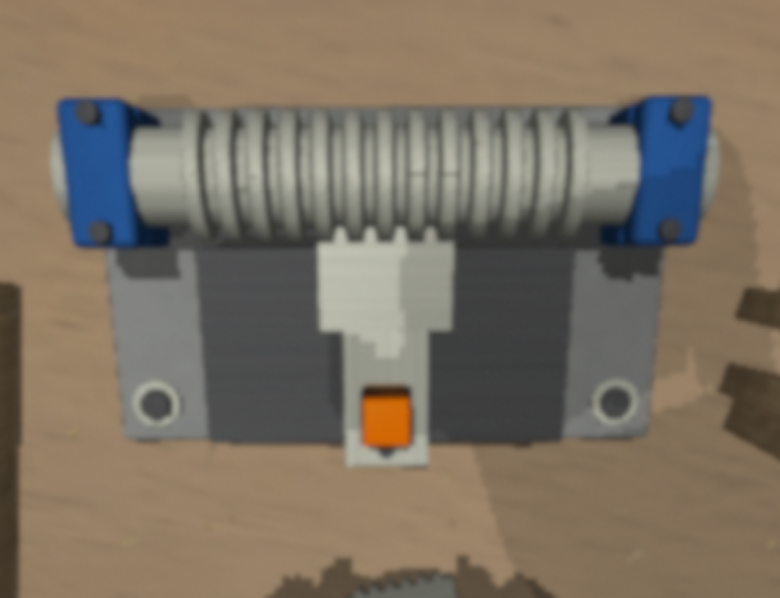

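View pics/s11.png

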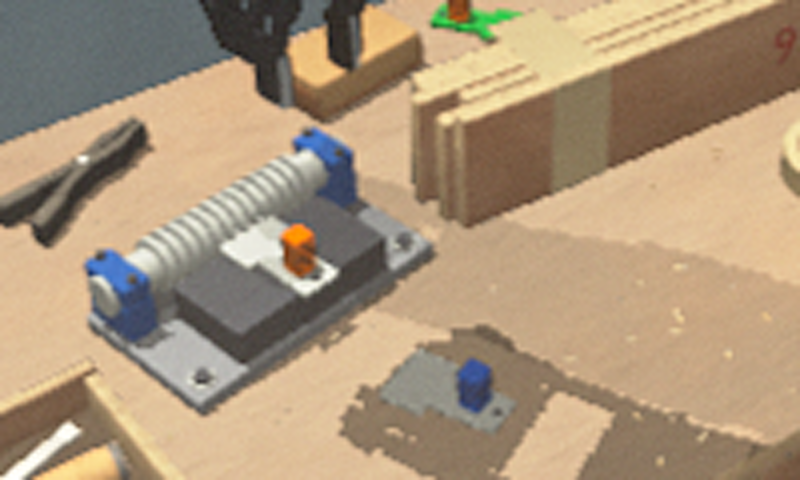

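The pictures show the four teeth in the grooves (enlarged wrist view, columns 340–432, row ~238). The leaf is square and flat on the rest, the jaws are clear, and the fine leaf is where it was.

```bash
python3 - <<'E'
from h import *
print(arm.hand_in(), arm.read_state()["time_s"])
E
```

```text
the job is handed in; nothing more can be done
the job is handed in; nothing more can be done
```

The coarse leaf (orange grip, four teeth) is lying flat on the rest with all its teeth in the thread near the middle of the screw. I handed the job in at about 27 s of the 64 s limit.

- **Choosing the leaf:** the steel leaf with the orange grip at pixel (278, 260) in the top view was the one. I left alone the green look-alike at (319, 148) and the blue fine leaf at (197, 264).
- **Seating:** I set it on the rest at a light touch, moved it 0.7 mm along the screw to match the grooves seen in the wrist view, and slid it in gently. It went past the crest position (tips at about x = 0.6045) and stopped with the tips at about 0.609, which is the fully home position. I then held a push of 7.2–8.2 N for about 1 s, let go and backed away. The highest push I read against the screw was about 8.2 N, well under 20 N.
- **Last checks:** after release, two wrist views and the scene view show all four teeth in the grooves. The leaf is square and flat, the fine leaf has not visibly moved, and nothing is touching the robot.

Some things did not go as expected:
- **First grasp missed:** the fingertips turned out to be about 7 mm behind the TCP, not 25 mm ahead as stated. I found this from two views and a light touch on the table, and the second grasp held. The miss did not move the leaf.
- **Early stops:** the first two contact stops were set off mostly by upward force from the rest (about 5 N), so I finished the push in small steps.
- **Network height for the leaf:** the last check put the leaf's origin at 26 mm high instead of 40 mm. I put this down to the two views being close together. The tips came out at 47 mm, against 42.5 mm expected.

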